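# Sweep cutlery sets into a flat scoop and tip them into the bin

## Task

Sweep the two wrapped cutlery sets off the wooden board into the flat scoop, without picking them up, and press them squarely home against its back wall. Then carry the loaded scoop level to the empty steel bin, tip both sets out of it into the bin, and set the empty scoop back down flat in its place on the stand between the board and the two stops. Leave the other things on the counter alone.

Things in the scene. Friction and masses are not known exactly. Their poses are not given: they have to be found in the camera images.
- stand: Fixed loading stand, 265 x 200 mm (x, y): dark steel base plate, top 7 mm above the worktop, with a raised wooden board on its -x half (140 mm deep). Origin: on the worktop under the middle of the board's far (+x) edge; x points from board to scoop, roughly away from the robot, z up. Two steel stop posts, 39 mm high, stand behind the scoop at y = -78 and +78 mm, near faces at x = +99 mm.
- board_edge (a point): Middle of the board's far edge, on its top surface, 12 mm above the worktop; axes as the stand's.
- scoop: Loose flat steel scoop, about 0.3 kg, on the stand's base plate, mouth towards the board (gap 1 to 6 mm); pushed, it slides until its back wall meets the two stops. Origin: middle of the mouth edge, on the underside; x points from mouth to handle, z up. Pan 90 x 182 mm (x, y). The sets slide out once it is tipped by 15 to 25 degrees. Centre of mass about 15 mm before the back wall.
- scoop_grip (a point): Point to pinch the scoop's upright dark wooden handle plate, 14 mm thick (y), from x = 98 to 148 mm, z = 18 to 62 mm in the scoop's frame. The point is its middle, 124 mm behind the mouth edge, 46 mm above the scoop's underside; axes as the scoop's; fingers close along y.
- pan_center (a point): Middle of the pan floor's upper side, 45 mm behind the mouth edge; axes as the scoop's. Floor 3.5 mm thick (its top 1.5 mm below the board's); side walls 18 mm high, 174 mm apart inside; back wall 28 mm high, its inner face 86 mm behind the mouth edge; front open.
- near_set: Paper-wrapped cutlery set, a flat white bar with a brown band, 24 x 150 x 8 mm (x, y, z), 20 to 45 g, lying across the board, nearer to the robot. Origin: centre of its underside; y along its length.
- far_set: Identical cutlery set, lying across the board between the other and the scoop.
- cutlery_bin: Fixed empty open-topped bin of plain steel, 150 x 226 mm (its x by y), 65 mm high with a bead round the rim (top 68 mm), walls 4 mm, beside the stand on the left or the right. Origin: centre of its underside, on the worktop; its x points roughly away from the robot. On the left side the till's screen leans over the worktop some 0.15 m behind it.
- bin_floor (a point): Centre of the bin's inner floor, 4 mm above the worktop; axes as the bin's.
- sachet_basket: Fixed slotted white basket full of sachets, 148 x 118 x 95 mm, on the stand's other side; a bystander, not the bin. Origin: centre of its underside.
- salt: Salt shaker, 40 mm wide, 81 mm high; bystander. Origin: centre of its underside.
- sauce_cup: Small black sauce cup, 51 mm wide, 29 mm high; bystander. Origin: centre of its underside.
- can: Drinks can, 53 mm wide, 134 mm high; bystander. Origin: centre of its underside.
- sauce: Sauce squeeze bottle, 60 mm wide, 187 mm high; bystander. Origin: centre of its underside.

How it is judged:
On the way, in this order (a step that is already met when the one before it is completed fails the run):
1. both sets lie in the pan, square (0.1 rad) and packed to within about 8 mm of its back wall, one pressed against the scoop with over 1.5 N, the scoop still on the stand (z of near_set in the frame of scoop between -0.004 and 0.025 m and x of near_set in the frame of scoop between 0 and 0.09 m and y of near_set in the frame of scoop between -0.05 and 0.05 m and z of far_set in the frame of scoop between -0.004 and 0.025 m and x of far_set in the frame of scoop between 0 and 0.09 m and y of far_set in the frame of scoop between -0.05 and 0.05 m and x of each of near_set, far_set in the frame of scoop above 0.042 m and angle between the y axis of each of near_set, far_set and the y axis of scoop, either way round below 0.1 rad and z of scoop in the frame of stand below 0.015 m and contact force between any of near_set, far_set and scoop above 1.5 N), for 0.05 s.
2. the scoop, carrying both sets, is level (within 0.2 rad), its underside over 75 mm above the worktop, with its pan centre within 200 mm of the bin's centre (z of near_set in the frame of scoop between -0.004 and 0.025 m and x of near_set in the frame of scoop between 0 and 0.09 m and y of near_set in the frame of scoop between -0.05 and 0.05 m and z of far_set in the frame of scoop between -0.004 and 0.025 m and x of far_set in the frame of scoop between 0 and 0.09 m and y of far_set in the frame of scoop between -0.05 and 0.05 m and angle between scoop's own z axis and vertical below 0.2 rad and height (world z) of scoop above 0.075 m and horizontal distance between pan_center and bin_floor below 0.2 m), for 0.1 s.
3. both sets are in the bin while the scoop is still tipped by over 0.35 rad above it (x of near_set in the frame of bin_floor between -0.075 and 0.075 m and y of near_set in the frame of bin_floor between -0.075 and 0.075 m and z of each of near_set, far_set in the frame of bin_floor below 0.05 m and x of far_set in the frame of bin_floor between -0.075 and 0.075 m and y of far_set in the frame of bin_floor between -0.075 and 0.075 m and angle between scoop's own z axis and vertical above 0.35 rad and horizontal distance between pan_center and bin_floor below 0.2 m), for 0.1 s.
At the end, for the whole second after the job is handed in: Both sets rest in the bin (within 75 mm of its centre along each axis, under 50 mm above its floor); the scoop lies flat (0.06 rad) on the stand, mouth edge within 25 mm of the board edge, turned under 0.15 rad; salt, cup, can and bottle upright, within 30 mm of where they stood (x of near_set in the frame of bin_floor between -0.075 and 0.075 m and y of near_set in the frame of bin_floor between -0.075 and 0.075 m and z of each of near_set, far_set in the frame of bin_floor below 0.05 m and x of far_set in the frame of bin_floor between -0.075 and 0.075 m and y of far_set in the frame of bin_floor between -0.075 and 0.075 m and linear speed of each of near_set, far_set, scoop below 0.02 m/s and angle between scoop's own z axis and vertical below 0.06 rad and horizontal distance between scoop and board_edge below 0.025 m and angle between the x axis of scoop and the x axis of stand, either way round below 0.15 rad and height (world z) of scoop below 0.0105 m and distance of each of salt, sauce_cup, can, sauce from where it was at the start of the episode below 0.03 m and angle between each of salt, sauce_cup, can, sauce's own z axis and vertical below 0.3 rad); the robot touches nothing.
It fails at once if a cutlery set is picked up (over 35 mm high) while the scoop still lies on the stand, before the sets are in the bin (z of scoop in the frame of stand below 0.015 m and ((height (world z) of near_set above 0.035 m and horizontal distance between near_set and bin_floor above 0.11 m) or (height (world z) of far_set above 0.035 m and horizontal distance between far_set and bin_floor above 0.11 m))).
It fails at once if before both sets are in the bin, the scoop is tipped by over 0.3 rad away from the bin (pan centre over 0.2 m from the bin's centre) (angle between scoop's own z axis and vertical above 0.3 rad and horizontal distance between pan_center and bin_floor above 0.2 m and horizontal distance between any of near_set, far_set and bin_floor above 0.11 m).
It fails at once if salt shaker, sauce cup, can or bottle is knocked over or pushed over 50 mm (distance of any of salt, sauce_cup, can, sauce from where it was at the start of the episode above 0.05 m or angle between any of salt, sauce_cup, can, sauce's own z axis and vertical above 0.6 rad).
It also fails if it takes over 70 s, if anything falls off the work surface, if the arm or the gripper's body presses on something with over 40 N, if the wrist force passes 120 N, or if a joint passes its speed limit or range.

## Robot

A 6-joint arm with a two-finger parallel gripper is mounted at the origin on a cart in front of the work surface, level with it; the furniture and walls round the work are solid. World frame = base frame: x ahead of the robot, y to its left, z up, the work surface at z = 0. Lengths are in m, angles in rad, forces in N, time in s.
With the tool pointing down it reaches from about 0.35 to 0.975 m from the base axis. Payload 7.1 kg.
Tool frame: the origin (TCP) lies midway between the tips of the shut fingers; the grasp point (between the pads) lies 19 mm behind it; z points along the fingers, y is the line along which they close (so a half turn about z gives the same grasp; the last joint's range is limited). The gripper opens to 88 mm and grips with 3 to 60 N. Pads are 20 mm wide; open, the fingers measure 115 mm over their backs; the gripper's body (75 mm by 178 mm) begins 61 mm behind the grasp point.
Start: joints at [-1.152, 0.423, 1.63, -0, 1.089, -0.019], TCP at [0.265, -0.566, 0.223] pointing down, gripper open.
Joint ranges: [-3, 3], [-0.9, 2.11], [0.09, 2.58], [-1.31, 4.45], [0.11, 2.69], [-2.54, 2.54]. Speed limits (rad/s): [2.39, 2.39, 3.01, 3.14, 3.14, 3.14].

## Interface

Orientations are given as a unit quaternion [w, x, y, z].
In Python, from station import move_pose, movel, movej, command_gripper, wait, inverse_kinematics, read_camera, camera_info, MotionError, job_done, get_time, get_joint_pos, get_qvel, get_effort, get_tcp_pos, get_ee_rot, get_ft_force, get_ft_torque, get_grip_width, get_finger_force gives the robot as it stands. Calls block until the motion is done:
- move_pose(position, orientation): joint-space move of the TCP to a pose.
- movel(position, frame=None, v=0.15, until_force=None): straight line of the TCP; frame=None keeps the orientation; v is the mean speed in m/s. With until_force (N) it stops when the force on the tool has changed by that much, and returns True; else False.
- movej(angles): joint-space move.
- command_gripper(opening): opening from 0.0 (shut) to 1.0 (fully open); the grip force is fixed at half the most; returns when the fingers have stopped.
- wait(seconds).
- inverse_kinematics(position, orientation): joint angles nearest the present ones, or None.
- read_camera(name): name is "side" or "top" or "wrist"; returns the picture (384x512x3 uint8, red, green, blue); there is no depth.
- camera_info(name): a dict with "intrinsics" (3x3 intrinsics, pixels), "T" (4x4, takes a point from camera to world coordinates); the wrist camera has in their place "tool_from_camera" (4x4, takes a point from camera to tool coordinates, whose origin is the TCP and whose axes are the flange's). Camera axes: x right, y up, looking along -z (the intrinsics and any distortion apply to the point x, -y, -z); pixel columns grow to the right and rows downward; lengths in m; the calibration is good to about 2 mm. A picture is of the moment at which its call begins: read the wrist's pose just before it. camera_info takes no time and is no camera call.
A pose or a line that the arm cannot do raises MotionError and nothing moves.
- job_done(): hands the job in; it is judged then, once.
Readings, each from a call of its own:
- get_time(): time.
- get_joint_pos(): joint angles.
- get_qvel(): joint speeds.
- get_effort(): joint torques, N m.
- get_tcp_pos(): TCP position.
- get_ee_rot(): TCP orientation.
- get_ft_force(): force on the tool from outside, world axes, zero at the start.
- get_ft_torque(): the same for the moment, N m.
- get_grip_width(): opening from 0.0 (shut) to 1.0 (fully open).
- get_finger_force(): force on a finger pad.
Only numpy, scipy, OpenCV 4.12 (cv2) and the standard library are available. Lean on these libraries where they do the work, as an engineer would, in place of code of your own. Each camera call takes 0.05 s, during which the arm holds its last target. There are 200 camera calls.

## Working session

There is one attempt and no reset: what is moved stays moved. The work goes in short steps, each a Python script; the robot and the scene stay as the last script left them, time stands still between calls to the robot, and variables do not carry over. Pictures are saved under pics/ and viewed, at most 10 in all, crops included, and the job is handed in when it is done.

```bash
mkdir -p pics; ls; python3 - <<'E'
from station import *
import cv2,numpy as np
np.set_printoptions(precision=4,suppress=True)
a=[]
for n in("top","side"):
    im=read_camera(n);cv2.imwrite(f"pics/{n}0.png",im[...,::-1]);i=camera_info(n);print(n,i)
print(camera_info("wrist"),get_time(),get_ee_rot())
E
```

```text
pics
top {'intrinsics': array([[386.6476,   0.    , 254.694 ],
       [  0.    , 386.6476, 187.5832],
       [  0.    ,   0.    ,   1.    ]]), 'T': array([[-0.4248,  0.8634, -0.2721,  0.1518],
       [-0.9053, -0.4073,  0.1206,  0.1765],
       [-0.0067,  0.2976,  0.9547,  1.5063],
       [ 0.    ,  0.    ,  0.    ,  1.    ]])}
side {'intrinsics': array([[394.6593,   0.    , 252.7989],
       [  0.    , 394.6593, 195.9901],
       [  0.    ,   0.    ,   1.    ]]), 'T': array([[ 0.9998,  0.0151, -0.0165,  0.5355],
       [-0.0221,  0.5715, -0.8203, -1.0924],
       [-0.0029,  0.8205,  0.5717,  0.839 ],
       [ 0.    ,  0.    ,  0.    ,  1.    ]])}
{'intrinsics': array([[278.6568,   0.    , 257.3386],
       [  0.    , 278.6568, 193.2801],
       [  0.    ,   0.    ,   1.    ]]), 'tool_from_camera': array([[ 0.0007,  0.9679,  0.2514,  0.0686],
       [ 1.    , -0.0005, -0.0007, -0.0001],
       [-0.0005,  0.2514, -0.9679, -0.162 ],
       [ 0.    ,  0.    ,  0.    ,  1.    ]])} 0.1 [-0.0007  0.9761  0.2171 -0.0001]
```

View pics/top0.png

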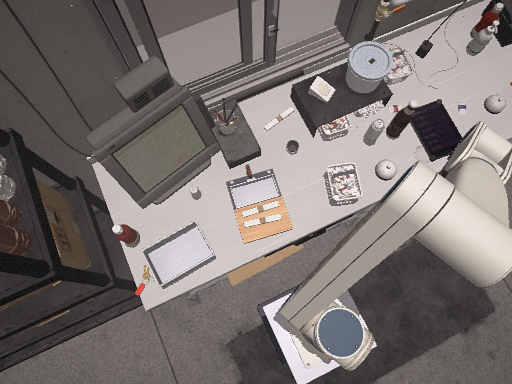

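View pics/side0.png

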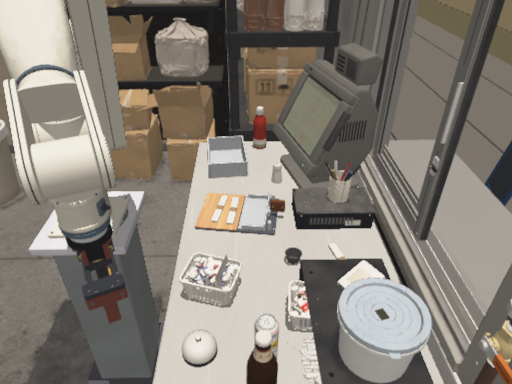

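The top view shows the board at about (263,218) with two white sets, the scoop at (256,189) with its handle at (249,170), the bin on the left at (178,252), salt at (195,192), and the basket at (343,183). The side view agrees: scoop at (257,213), bin at (227,157).

```bash
cat > h.py <<'E'
from station import *
import cv2,numpy as np
from scipy.spatial.transform import Rotation as R
np.set_printoptions(precision=4,suppress=True)
def quat(yaw,pitch=0.):
    """tool down, tool x along world yaw, y = fingers; pitch about the tool y in world"""
    m=np.array([[np.cos(yaw),np.sin(yaw),0],[np.sin(yaw),-np.cos(yaw),0],[0,0,-1.]])
    m=R.from_rotvec(pitch*m[:,1]).as_matrix()@m
    return R.from_matrix(m).as_quat(scalar_first=True)
def cam(n):
    i=camera_info(n)
    if n!="wrist": return i["intrinsics"],i["T"]
    T=np.eye(4);T[:3,:3]=R.from_quat(get_ee_rot(),scalar_first=True).as_matrix();T[:3,3]=get_tcp_pos()
    return i["intrinsics"],T@i["tool_from_camera"]
def ray(K,T,uv):
    u,v=uv;d=np.array([(u-K[0,2])/K[0,0],-(v-K[1,2])/K[1,1],-1.])
    return T[:3,3],T[:3,:3]@d
def onplane(K,T,uv,z):
    o,d=ray(K,T,uv);return o+d*(z-o[2])/d[2]
def cross(rays):
    A=np.zeros((3,3));b=np.zeros(3)
    for o,d in rays:
        d=d/np.linalg.norm(d);P=np.eye(3)-np.outer(d,d);A+=P;b+=P@o
    p=np.linalg.solve(A,b)
    return p,[np.linalg.norm(np.cross(p-o,d/np.linalg.norm(d))) for o,d in rays]
def proj(K,T,p):
    q=np.linalg.inv(T)@np.append(p,1);return np.array([K[0,2]-K[0,0]*q[0]/q[2],K[1,2]+K[1,1]*q[1]/q[2]])
E
python3 - <<'E'
from h import *
t=cam("top");s=cam("side")
for n,a,b,z in[("board",(263,218),(220,212),.012),("scoop",(256,188),(257,213),.01),("handle",(249,170),(277,204),.06),("bin",(178,252),(227,157),.03),("salt",(195,192),(277,173),.05),("cup",(292,147),(292,256),.02),("bask",(343,183),(210,280),.05)]:
    print(n,onplane(*t,a,z)[:2],onplane(*s,b,z)[:2],cross([ray(*t,a),ray(*s,b)]))
print(np.degrees(R.from_quat(get_ee_rot(),scalar_first=True).as_matrix()))
E
```

```text
board [0.4499 0.0115] [0.4436 0.0002] (array([0.4469, 0.0101, 0.0059]), [np.float64(0.004178397543961922), np.float64(0.00417839754396185)])
scoop [ 0.5745 -0.0166] [ 0.5717 -0.0062] (array([ 0.5719, -0.0157,  0.0174]), [np.float64(0.0005270100848212211), np.float64(0.0005270100848209398)])
handle [ 0.6401 -0.0168] [ 0.6381 -0.0238] (array([ 0.64  , -0.0175,  0.056 ]), [np.float64(0.0013727575311319488), np.float64(0.001372757531132078)])
bin [0.4647 0.3632] [0.4574 0.3562] (array([0.461 , 0.3626, 0.0278]), [np.float64(0.004122318328801384), np.float64(0.004122318328801504)])
salt [0.6507 0.2127] [0.654  0.1906] (array([0.6558, 0.2131, 0.0361]), [np.float64(0.00027406754337399073), np.float64(0.00027406754337375286)])
cup [ 0.6694 -0.2267] [ 0.669  -0.2329] (array([ 0.6703, -0.228 ,  0.0156]), [np.float64(0.0006214028718692569), np.float64(0.0006214028718693788)])
bask [ 0.4352 -0.3313] [ 0.4349 -0.3509] (array([ 0.4355, -0.3368,  0.0358]), [np.float64(0.0025035883757336844), np.float64(0.0025035883757335044)])
[[ 51.8933  24.2878  -0.0317]
 [ 24.2878 -51.8932   0.0722]
 [  0.0019  -0.0788 -57.2957]]
```

```bash
python3 - <<'E'
from h import *
import pickle
V=[]
for k,p in enumerate([(.42,-.06,.25),(.5,.10,.25),(.40,.28,.3)]):
    move_pose(p,quat(0)); wait(.3); c=cam("wrist"); im=read_camera("wrist")
    cv2.imwrite(f"pics/w{k}.png",im[...,::-1]); V.append(c)
pickle.dump(V,open("V.pkl","wb"));print(get_time(),get_joint_pos())
a=[cv2.imread(f"pics/w{k}.png") for k in range(3)]
E
```

```text
4.675 [ 0.5848  0.1292  1.8445 -0.      1.1684  2.157 ]
```

View pics/w0.png

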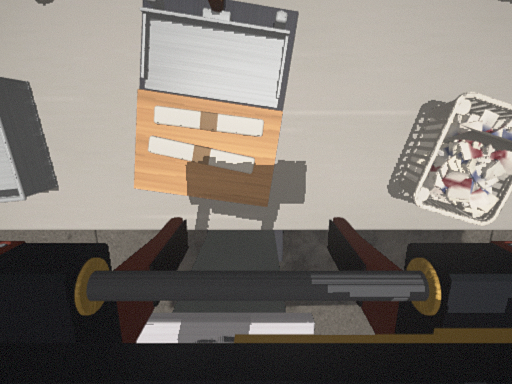

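View pics/w1.png

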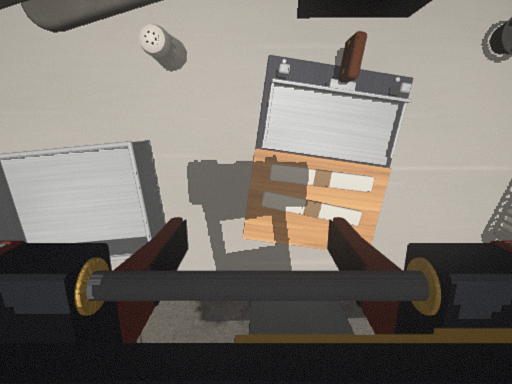

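View pics/w2.png

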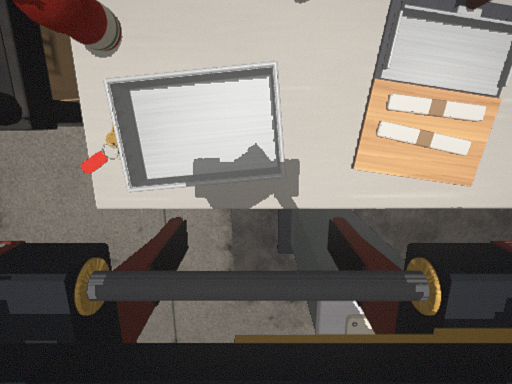

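The wrist views show: w0 board far edge (138,91)–(282,110), sets at (208,121) and (201,153); w1 handle top at (357,36) and stop posts at (284,66), (405,87); w2 bin rim corners (107,80), (276,63), (284,175), (130,190).

```bash
cat > meas.py <<'E'
from h import *
import pickle
V=pickle.load(open("V.pkl","rb"))
Q={};S={}
for k in range(3):
    im=cv2.imread(f"pics/w{k}.png");h=cv2.cvtColor(im,cv2.COLOR_BGR2HSV)
    m=cv2.inRange(h,(8,90,60),(22,255,255));m[215:]=0
    if k==2:m[:,:300]=0
    m=cv2.morphologyEx(m,cv2.MORPH_OPEN,np.ones((3,3)))
    n,l,st,_=cv2.connectedComponentsWithStats(m);i=1+st[1:,4].argmax()
    c=max(cv2.findContours((l==i).astype(np.uint8),cv2.RETR_EXTERNAL,cv2.CHAIN_APPROX_NONE)[0],key=cv2.contourArea)
    hull=cv2.convexHull(c);q=cv2.approxPolyDP(hull,8,True)[:,0];Q[k]=q
    hm=np.zeros(m.shape,np.uint8);cv2.fillConvexPoly(hm,hull,255);hm=cv2.erode(hm,np.ones((5,5)))
    w=cv2.inRange(h,(0,0,150),(180,70,255))&hm
    w=cv2.morphologyEx(w,cv2.MORPH_OPEN,np.ones((3,3)))
    n,l,st,ce=cv2.connectedComponentsWithStats(w)
    P=[(ce[j],st[j,4],onplane(*V[k],ce[j],.02)) for j in range(1,n) if st[j,4]>60]
    print(k,"board",q.tolist())
    for u in q: print("   ",onplane(*V[k],u,.012))
    for p in P: print("  white",p[0],p[1],p[2])
print("bin rim");b=[onplane(*V[2],u,.068) for u in[(107,80),(276,63),(284,175),(130,190)]]
print(np.array(b),np.linalg.norm(np.diff(b+b[:1],axis=0),axis=1),np.mean(b,0))
f=[ray(*V[0],(138,91)),ray(*V[1],(255,150)),ray(*V[2],(376,77))];print("edge L",cross(f))
f=[ray(*V[0],(282,110)),ray(*V[1],(390,167)),ray(*V[2],(498,96))];print("edge R",cross(f))
print("handle w1 base-front/top",onplane(*V[1],(357,36),.069),onplane(*V[1],(350,80),.04))
print("posts",onplane(*V[1],(284,66),.039),onplane(*V[1],(405,87),.039))
E
python3 meas.py
python3 -c "
import cv2
a=cv2.imread('pics/w1.png')[20:180,230:430];cv2.imwrite('pics/w1c.png',cv2.resize(a,None,fx=4,fy=3.7,interpolation=2)[:592])"
```

```text
0 board [[138, 89], [281, 111], [267, 205], [134, 187]]
    [0.5303 0.1008 0.012 ]
    [ 0.5018 -0.093   0.012 ]
    [ 0.3666 -0.0749  0.012 ]
    [0.3943 0.1214 0.012 ]
  white [176.9855 116.7518] 826 [0.494  0.0486 0.02  ]
  white [239.382  124.8139] 822 [ 0.4834 -0.0359  0.02  ]
  white [170.5711 147.8811] 774 [0.4522 0.0605 0.02  ]
  white [229.952  156.7727] 396 [ 0.4398 -0.0219  0.02  ]
1 board [[255, 149], [389, 168], [378, 214], [246, 214]]
    [0.5297 0.1021 0.012 ]
    [ 0.5022 -0.0921  0.012 ]
    [ 0.4319 -0.0837  0.012 ]
    [0.4322 0.1161 0.012 ]
  white [310.8919 176.1441] 111 [0.4919 0.0222 0.02  ]
  white [350.9476 181.5382] 706 [ 0.4839 -0.0358  0.02  ]
  white [335.3893 209.0082] 244 [ 0.4425 -0.0163  0.02  ]
  white [294.4016 208.9016] 122 [0.4428 0.0442 0.02  ]
2 board [[374, 79], [500, 99], [470, 185], [354, 168]]
    [0.5299 0.103  0.012 ]
    [ 0.5011 -0.0933  0.012 ]
    [ 0.3659 -0.0731  0.012 ]
    [0.3945 0.1215 0.012 ]
  white [409.2259 103.6806] 695 [0.494  0.0493 0.02  ]
  white [464.091  110.9666] 659 [ 0.4833 -0.0357  0.02  ]
  white [397.7827 132.1217] 649 [0.4519 0.0613 0.02  ]
  white [449.9322 143.9322] 605 [ 0.4338 -0.0227  0.02  ]
bin rim
[[0.5214 0.4773 0.068 ]
 [0.5419 0.2546 0.068 ]
 [0.3938 0.2408 0.068 ]
 [0.3719 0.4643 0.068 ]] [0.2236 0.1487 0.2246 0.1501] [0.4573 0.3593 0.068 ]
edge L (array([0.5295, 0.1013, 0.014 ]), [np.float64(0.002128795232968901), np.float64(0.0012754056283450694), np.float64(0.0029031811308523683)])
edge R (array([ 0.5041, -0.0947,  0.0069]), [np.float64(0.0007546560581247336), np.float64(0.0015012893793156673), np.float64(0.0021380888433051547)])
handle w1 base-front/top [ 0.6596 -0.0119  0.069 ] [ 0.6178 -0.017   0.04  ]
posts [0.6342 0.0657 0.039 ] [ 0.6096 -0.0872  0.039 ]
```

View pics/w1c.png

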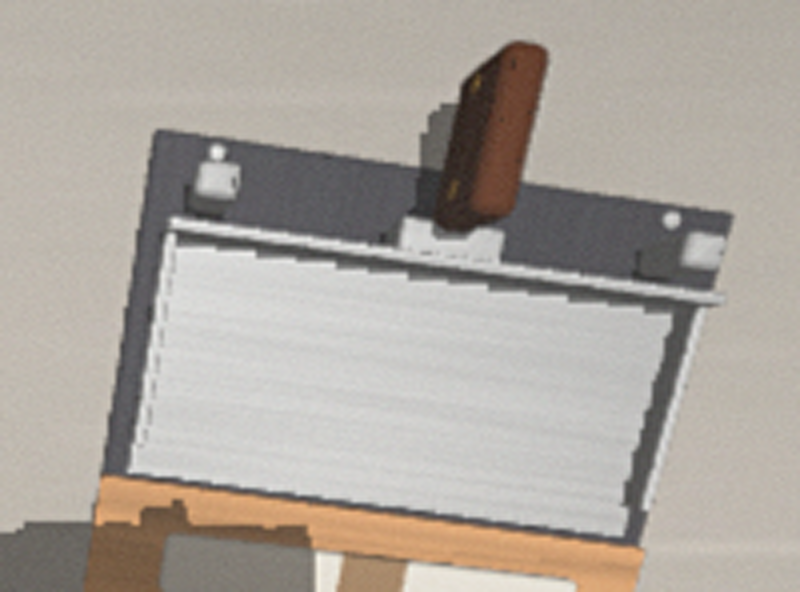

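The crop shows the scoop square to the board, the back wall running (172,222)–(720,297), the handle's top face from (490,205) to (527,50), and the pan empty. The measured sizes agree with the text: board 196×137 mm and bin 224×150 mm.

```bash
cat >> h.py <<'E'
A=-0.1435; O=np.array([.5158,.0048]); RX=np.array([np.cos(A),np.sin(A)]); RY=np.array([-RX[1],RX[0]])
def st(x,y,z): return np.append(O+x*RX+y*RY,z)
def inst(p): d=np.asarray(p)[:2]-O; return np.array([d@RX,d@RY])
E
python3 - <<'E'
from h import *
import pickle
V=pickle.load(open("V.pkl","rb"))
g=lambda u,v,z:inst(onplane(*V[1],(230+u/4,20+v/3.7),z))
for n,u,v,z in[("wallL",172,222,.035),("wallR",720,297,.035),("hnear",490,205,.069),("hfar",527,50,.069),("floorL",130,472,.0105),("floorR",627,536,.0105)]:print(n,g(u,v,z))
for p in[(.494,.0488),(.4834,-.0359),(.452,.061),(.4343,-.0225),(.4573,.3593)]:print(inst(p))
move_pose(st(-.112,0,.10),quat(A)); 
print(movel(st(-.112,0,.004),v=.04,until_force=3),get_tcp_pos(),inst(get_tcp_pos()),get_ft_force(),get_time())
movel(get_tcp_pos()+[0,0,.003],v=.05);print(get_tcp_pos(),get_ft_force())
E
```

```text
wallL [0.0911 0.0881]
wallR [ 0.0921 -0.0904]
hnear [ 0.1042 -0.0003]
hfar [ 0.1479 -0.0006]
floorL [0.0033 0.088 ]
floorR [ 0.0043 -0.0942]
[-0.0279  0.0404]
[-0.0262 -0.0449]
[-0.0712  0.0465]
[-0.0768 -0.0387]
[-0.1086  0.3425]
True [0.405  0.0208 0.0123] [-0.112 -0.   ] [-0.8299 -0.003   8.0691] 7.85
[0.4052 0.0208 0.0155] [ 0.6832 -0.5757 -0.8039]
```

```bash
python3 - <<'E'
from h import *
z=.0143
movel(st(-.112,0,z),v=.03)
movel(st(-.03,0,z),v=.06)
r=movel(st(.06,0,z),v=.025,until_force=8);f=get_ft_force();wait(.25)
print(r,inst(get_tcp_pos()),get_tcp_pos(),f,get_ft_force(),get_time())
p=get_tcp_pos()
movel(p-.012*np.append(RX,0),v=.05);movel(st(-.03,0,.2),v=.15)
move_pose(st(-.05,-.02,.2),quat(A));wait(.3);c=cam("wrist");im=read_camera("wrist");cv2.imwrite("pics/s1.png",im[...,::-1])
import pickle;pickle.dump(c,open("c1.pkl","wb"));print(get_time())
E
```

```text
True [ 0.0358 -0.0001] [ 0.5513 -0.0004  0.0135] [0.0364 0.2458 0.5982] [ 0.1271  1.066  -0.1119] 12.5333
14.9583
```

View pics/s1.png

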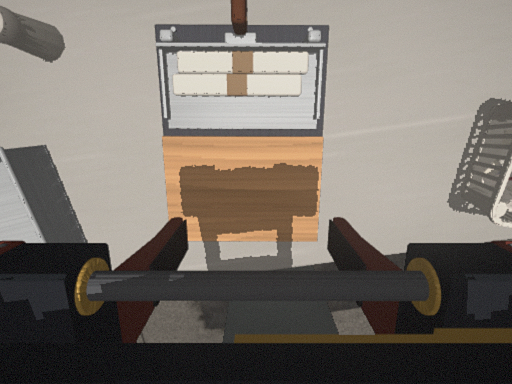

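The view shows both sets packed square at the pan's back wall (rows 52–95), inside the side walls. The residual force after the stop was about 0, so I'll press again and hold the force.

```bash
python3 - <<'E'
from h import *
z=.0143
movel(st(.008,0,.1),v=.2);movel(st(.012,0,z),v=.08);wait(.2);f0=get_ft_force()
movel(st(.0335,0,z),v=.04)
x=.0335
while x<.044:
    x+=.0007;movel(st(x,0,z),v=.02);wait(.06)
    f=[];
    for _ in range(3): f.append(((get_ft_force()-f0)[:2]@RX));wait(.03)
    print(round(x,4),inst(get_tcp_pos()),np.array(f))
    if abs(np.mean(f))>6:break
wait(.3);print((get_ft_force()-f0)[:2]@RX,get_time())
p=get_tcp_pos();movel(p-.012*np.append(RX,0),v=.05);movel(st(.03,0,.12),v=.2)
E
```

```text
0.0342 [ 0.0341 -0.    ] [-0.2779 -0.8586 -0.2893]
0.0349 [ 0.0349 -0.    ] [ 0.3344  0.0179 -0.6165]
0.0356 [ 0.0356 -0.    ] [-0.2483 -0.0428 -0.203 ]
0.0363 [ 0.0363 -0.    ] [ 0.2075 -0.1406  0.0391]
0.037 [ 0.0366 -0.    ] [-0.9369 -2.8369 -1.6009]
0.0377 [ 0.0367 -0.    ] [-5.2789 -5.9736 -4.4093]
0.0384 [ 0.0368 -0.0001] [-6.374  -7.1463 -7.0207]
-7.020122156834666 20.9667
```

```bash
python3 - <<'E'
from h import *
for p,q in[(st(.125,-.0007,.16),quat(A))]: move_pose(p,q)
movel(st(.125,-.0007,.034),v=.08,until_force=6);print(get_tcp_pos())
command_gripper(0);print(get_grip_width(),get_finger_force(),get_ft_force())
a=read_camera("wrist")
movel(st(.125,-.0007,.038),v=.02);movel(st(.125,-.0007,.064),quat(A),v=.04);wait(.3)
print(get_ft_force(),get_ft_torque(),get_time(),get_tcp_pos())
b=read_camera("wrist");cv2.imwrite("pics/l1.png",np.hstack([a,b])[:,:,::-1][:,::1])
c=cv2.imread("pics/l1.png");cv2.imwrite("pics/l1s.png",cv2.resize(c,(800,300)))
cv2.imwrite("pics/l1t.png",read_camera("side")[140:300,170:330,::-1].repeat(3,0).repeat(3,1))
E
```

```text
[ 0.6398 -0.0138  0.0345]
0.1584579103144175 29.999875724315643 [-0.7599  0.2015  0.0182]
[-1.454   0.8096 -3.2543] [ 0.0139  0.1899 -0.0884] 26.9167 [ 0.6393 -0.0138  0.0638]
```

View pics/l1s.png

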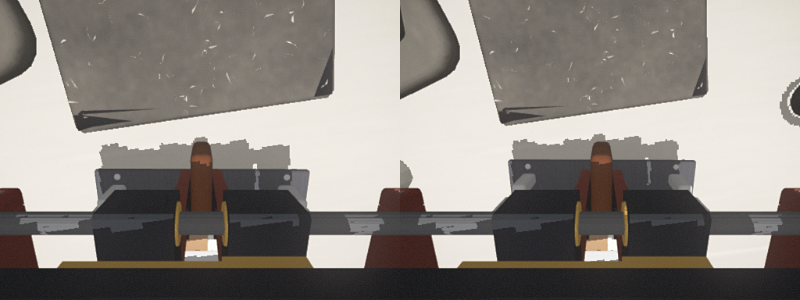

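Handle sits in the grip exactly as before the lift, so no slip. Now the carry and tip.

```bash
cat >> h.py <<'E'
BY=.09; B=np.array([.4573,.3593]); E1=np.array([np.cos(BY),np.sin(BY)])
def binp(x,z): return np.append(B+x*E1,z)
E
python3 - <<'E'
from h import *
for x,z,t in[(.11,.175,0),(.11,.145,.4),(.11,.145,.72)]:print(inverse_kinematics(binp(x,z),quat(BY,t)))
movel(st(.125,-.0007,.185),v=.08)
movel(binp(.11,.185),quat(BY),v=.13);wait(.3)
print(get_tcp_pos(),get_time(),get_ft_force(),get_grip_width())
s=read_camera("side")[100:300,170:330,::-1];t=cv2.resize(read_camera("top")[180:310,120:280,::-1],(640,520))
w=read_camera("wrist")
cv2.imwrite("pics/c.png",cv2.resize(np.hstack([cv2.resize(s,(416,520)),t[:,:416]]),(800,500)))
E
```

```text
[ 0.5597  0.5492  1.5412 -0.      1.0512  2.0405]
[ 0.6552  0.4844  1.8145 -0.4187  0.5387  2.4644]
None
[0.5669 0.3691 0.185 ] 32.1333 [-0.0872  0.0746 -3.2866] 0.15944195644428757
```

View pics/c.png

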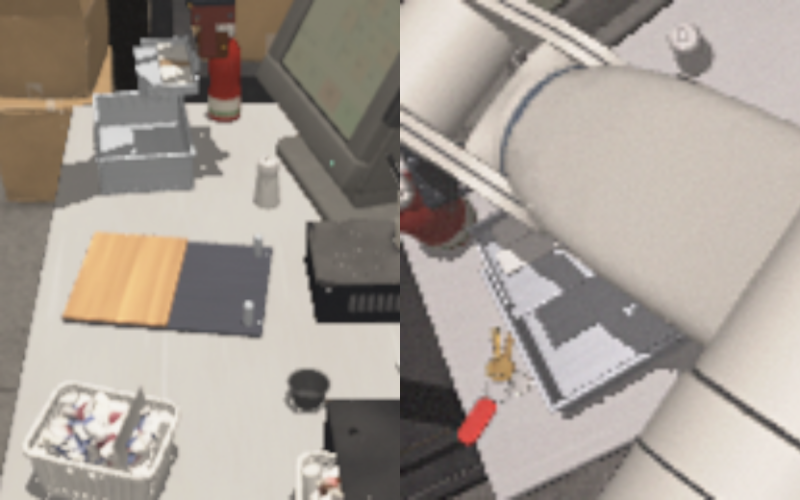

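The picture shows the scoop with both sets, level over the bin, and the stand empty. The 0.72 rad tilt has no IK solution, so I'll scan for reachable tip poses.

```bash
python3 - <<'E'
from h import *
# mouth-referenced scan
for mz in(.06,.08):
  for t in(.5,.6,.7):
    for yaw in(-.1,.09,.2,.3,.45):
      r=[]
      for mx in(-.02,0.02,.04):
        e=np.array([np.cos(yaw),np.sin(yaw)]);M=B+mx*E1
        c,s=np.cos(t),np.sin(t)
        p=np.append(M+(.116*c-.0275*s)*e,mz+.116*s+.0275*c)
        q=inverse_kinematics(p,quat(yaw,t)); r.append("-" if q is None else f"{q[3]:.2f},{q[4]:.2f},{q[5]:.2f}")
      print(mz,t,yaw,r)
E
```

```text
0.06 0.5 -0.1 ['-', '-', '-']
0.06 0.5 0.09 ['-', '-', '-']
0.06 0.5 0.2 ['-', '-', '-0.58,0.40,2.51']
0.06 0.5 0.3 ['-0.62,0.33,2.52', '-0.53,0.35,2.39', '-0.48,0.35,2.33']
0.06 0.5 0.45 ['-0.43,0.27,2.20', '-0.33,0.29,2.06', '-0.29,0.31,2.00']
0.06 0.6 -0.1 ['-', '-', '-']
0.06 0.6 0.09 ['-', '-', '-']
0.06 0.6 0.2 ['-', '-', '-']
0.06 0.6 0.3 ['-', '-', '-']
0.06 0.6 0.45 ['-', '-0.74,0.18,2.48', '-0.64,0.18,2.36']
0.06 0.7 -0.1 ['-', '-', '-']
0.06 0.7 0.09 ['-', '-', '-']
0.06 0.7 0.2 ['-', '-', '-']
0.06 0.7 0.3 ['-', '-', '-']
0.06 0.7 0.45 ['-', '-', '-']
0.08 0.5 -0.1 ['-', '-', '-']
0.08 0.5 0.09 ['-', '-', '-']
0.08 0.5 0.2 ['-', '-0.56,0.42,2.51', '-0.53,0.43,2.46']
0.08 0.5 0.3 ['-0.55,0.37,2.45', '-0.48,0.38,2.34', '-0.44,0.39,2.29']
0.08 0.5 0.45 ['-0.38,0.31,2.14', '-0.29,0.33,2.02', '-0.25,0.35,1.97']
0.08 0.6 -0.1 ['-', '-', '-']
0.08 0.6 0.09 ['-', '-', '-']
0.08 0.6 0.2 ['-', '-', '-']
0.08 0.6 0.3 ['-', '-', '-']
0.08 0.6 0.45 ['-', '-0.60,0.21,2.34', '-0.52,0.22,2.24']
0.08 0.7 -0.1 ['-', '-', '-']
0.08 0.7 0.09 ['-', '-', '-']
0.08 0.7 0.2 ['-', '-', '-']
0.08 0.7 0.3 ['-', '-', '-']
0.08 0.7 0.45 ['-', '-', '-']
```

```bash
cat >> h.py <<'E'
def mouth(mx,mz,yaw,t):
    e=np.array([np.cos(yaw),np.sin(yaw)]);c,s=np.cos(t),np.sin(t)
    return np.append(B+mx*E1+(.116*c-.0275*s)*e,mz+.116*s+.0275*c),quat(yaw,t)
def wt(n=15):
    f=[]
    for _ in range(n): f.append(get_ft_force()[2]);wait(.02)
    return np.mean(f)
E
python3 - <<'E'
from h import *
Y=.36
for t in(0,.5,.56):print(inverse_kinematics(*mouth(.02,.07,Y,t)))
movel(*mouth(.02,.12,Y,0),v=.1);print("level",wt(),get_time())
movel(*mouth(.02,.10,Y,0),v=.1)
for t,mz in((.2,.08),(.3,.074),(.4,.07),(.46,.07),(.5,.07)):
    movel(*mouth(.02,mz,Y,t),v=.05);print(t,wt(8),get_time())
wait(.3);print(wt(),get_time(),get_ft_torque())
cv2.imwrite("pics/d.png",cv2.resize(np.hstack([read_camera("side")[120:200,190:270,::-1],read_camera("top")[210:290,130:210,::-1]]),(800,400),interpolation=1))
E
```

```text
[ 0.5846  0.6863  1.4932 -0.      0.9621  1.7954]
[ 0.6571  0.4602  1.8883 -0.433   0.3411  2.2441]
[ 0.6689  0.4437  1.9337 -0.6313  0.2772  2.4477]
level -3.321102992657266 33.2167
0.2 -3.2474092565404717 34.075
0.3 -3.016412280887687 34.5
0.4 -3.0668996540022566 34.9583
0.46 -2.436837368637942 35.3833
0.5 -2.5758424254186654 35.7667
-2.5888476559150218 36.3167 [-0.0728  0.3184 -0.0134]
```

View pics/d.png

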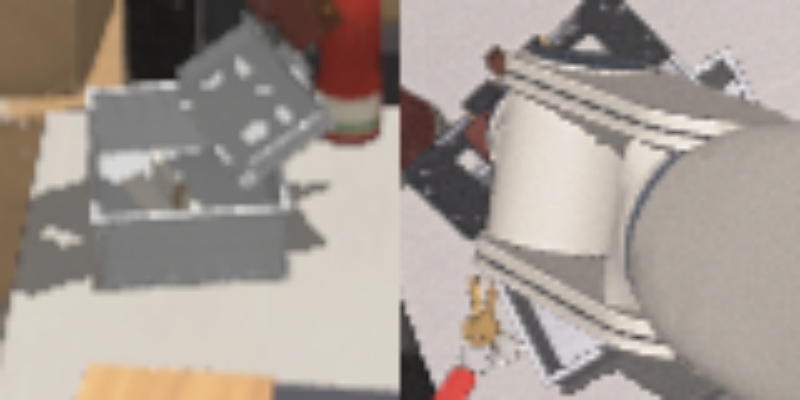

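Both sets are in the bin; the weight also dropped by 0.75 N, more than a single set can weigh. Next is raising, levelling and returning the scoop.

```bash
python3 - <<'E'
from h import *
Y=.36
movel(*mouth(.02,.12,Y,.48),v=.08)
movel(*mouth(.0,.17,Y,0),v=.1);print(wt(),get_time())
movel(st(.1215,-.0007,.185),quat(A),v=.15)
movel(st(.1215,-.0007,.06),v=.1);wait(.3)
w=read_camera("wrist")[...,::-1];ref=cv2.imread("pics/l1.png")[:,512:]
r=(slice(170,250),slice(235,282))
for n,i in(("ref",ref),("now",w)):
    h=cv2.cvtColor(np.ascontiguousarray(i),cv2.COLOR_BGR2HSV)[170:250,235:282]
    m=cv2.inRange(h,(0,80,40),(15,255,255));ys,xs=np.nonzero(m);print(n,m.sum()//255,xs.min(),xs.max(),ys.min(),ys.max())
print(wt(),get_tcp_pos(),get_time(),get_grip_width())
E
```

```text
-2.450665939915252 38.0917
ref 2291 0 46 12 79
now 2285 0 46 12 79
-2.6546515878379413 [ 0.6359 -0.0133  0.06  ] 43.0417 0.1597013083096598
```

No slip. Now I set it down.

```bash
python3 - <<'E'
from h import *
import pickle
r=movel(st(.1215,-.0007,.033),v=.03,until_force=3);wait(.1);print(r,get_tcp_pos(),get_time())
command_gripper(1.0);wait(.2);print(get_grip_width(),get_ft_force())
movel(st(.1215,-.0007,.18),v=.15)
V={}
for k,(p,y) in enumerate([(st(-.05,-.02,.2),A),((.40,.30,.28),0)]):
    move_pose(p,quat(y));wait(.3);V[k]=cam("wrist");im=read_camera("wrist")[...,::-1];cv2.imwrite(f"pics/f{k}.png",im)
pickle.dump(V,open("F.pkl","wb"));print(get_time())
# scoop: same view as s1 -> compare back-wall, bin: brown bands
def band(im,lo,hi):
    h=cv2.cvtColor(np.ascontiguousarray(im),cv2.COLOR_BGR2HSV);m=cv2.inRange(h,lo,hi)
    n,l,s,c=cv2.connectedComponentsWithStats(m);return [(c[j].round(1),s[j]) for j in range(1,n) if s[j,4]>25 and c[j][1]<215]
im=cv2.imread("pics/f1.png")
for c,s in band(im,(5,60,40),(22,220,220)): print("band",c,s,onplane(*V[1],c,.01), (onplane(*V[1],c,.01)[:2]-B)@np.array([E1,[-E1[1],E1[0]]]).T)
for f in("s1","f0"):
    g=cv2.imread(f"pics/{f}.png",0);print(f,"col190",g[20:145,310].tolist())
E
```

```text
True [ 0.6357 -0.0133  0.0339] 43.95
0.9983290891084173 [ 0.3236 -0.0586 -0.1609]
49.15
band [63.4 60.8] [  43   17   42   84 2210] [0.5519 0.5753 0.01  ] [0.1137 0.2066]
band [439.6  97.1] [ 370   76  142   95 1054] [0.5026 0.0312 0.01  ] [ 0.0156 -0.3309]
band [486.4 114. ] [457 108  55  12 194] [ 0.4786 -0.0426  0.01  ] [-0.0149 -0.4022]
band [118.5 138.5] [112 122  14  28 196] [0.4431 0.5105 0.01  ] [-0.0005  0.1519]
band [430.7 132.4] [387 125  90  16 203] [0.4518 0.0364 0.01  ] [-0.0345 -0.3211]
band [217.1 131.7] [210 128  15   9  66] [0.4531 0.3601 0.01  ] [-0.0041  0.0011]
band [483.7 154.9] [467 150  38   9  69] [ 0.4177 -0.051   0.01  ] [-0.0763 -0.4051]
band [489.3 167.8] [477 166  24   6  45] [ 0.3976 -0.0638  0.01  ] [-0.0975 -0.4161]
band [448.6 178.8] [435 177  27   5  46] [ 0.3801 -0.0031  0.01  ] [-0.1095 -0.354 ]
band [479.6 183.1] [462 177  34  12 173] [ 0.3731 -0.0536  0.01  ] [-0.121  -0.4036]
s1 col190 [173, 172, 172, 178, 167, 97, 103, 172, 204, 197, 167, 165, 179, 182, 181, 173, 154, 189, 198, 187, 155, 124, 107, 156, 195, 182, 127, 73, 76, 79, 82, 84, 88, 10
[... 371 characters left out ...]
, 187, 75, 82, 86, 86, 87, 88, 83, 117, 179, 179, 176, 173, 171, 167, 163, 153]
f0 col190 [170, 175, 171, 175, 164, 91, 94, 151, 198, 191, 156, 161, 183, 183, 189, 176, 136, 131, 130, 125, 167, 142, 91, 75, 79, 80, 94, 154, 194, 192, 170, 84, 77, 76, 78, 85, 128, 194, 195, 203, 197, 198, 197, 194, 199, 202, 198, 194, 204, 197, 198, 197, 201, 196, 197, 202, 197, 199, 196, 197, 194, 197, 197, 198, 200, 202, 197, 196, 200, 200, 205, 197, 203, 205, 201, 205, 202, 203, 202, 207, 203, 196, 199, 202, 202, 199, 200, 206, 203, 201, 200, 198, 202, 202, 200, 196, 203, 210, 204, 202, 197, 197, 205, 207, 201, 199, 193, 194, 201, 200, 204, 199, 119, 84, 85, 86, 109, 160, 178, 177, 171, 171, 165, 157, 156]
```

```bash
python3 - <<'E'
import cv2,numpy as np
im=cv2.imread("pics/f1.png").astype(int);d=(im[...,2]-im[...,0]);g=im.sum(2)//3
print("R-B and grey, rows step 4, cols step 5")
for r in range(84,204,4):
    print(r,"".join("#" if d[r,c]>35 else "+" if d[r,c]>12 else "." if g[r,c]>150 else "-" if g[r,c]>90 else " " for c in range(110,310,3)))
E
```

```text
R-B and grey, rows step 4, cols step 5
84 +.- -            ---------................................---..++++
88 +..-  -------..............................................--.+++++
92 ++..---- -................................................---..++++
96 ++.-  - --................................................---..++++
100 ++..  --  .................................................--..++++
104 ++..----- .................................................--..++++
108 +++.- -----................................................--..++++
112 +++..  ----.......................................+........--..++++
116 +++..- ----...................................+++++........--..++++
120 ++++.-- ----...............................+.+++..++.......--..++++
124 +++#..  ----............................+..++...+.....+....---.++++
128 +++#..  ----........................###.+...+....+..+++....---.++++
132 +++##. -----.....................+####..++.+++++.++..++....---.++++
136 +####.- -----................+.++++..++......+...++........---.++++
140 +####.-- ----..............++++-..+..+....+..+++.....
[... 394 characters left out ...]
...........+-------------------------------------+++
168 +++++++.-------............-------------------------------------+++
172 +++++++..-- ---............-------------------------------------+++
176 ++++++++.- ----............-------------------------------------+++
180 ++++++++..-----....---------------------------------------------+++
184 ++++++++.. -----------------------------------------------------+++
188 ++++++++..-- -----......----------------------------------------+++
192 +++++++++.............++++++------------------------------------+++
196 ++++++++++++++++++++++++++++------------------------------------+++
200 +++++++++++++++++++++++++++++------------------------+++------+++++
```

```bash
python3 - <<'E'
from h import *
import pickle
V=pickle.load(open("F.pkl","rb"))
im=cv2.imread("pics/f0.png").astype(int);s=cv2.imread("pics/s1.png").astype(int)
for n,i in(("s1",s),("f0",im)):
    p=i[50:128,175:312];print(n,"warm px in pan",((p[...,2]-p[...,0])>12).sum(),"brown",((p[...,2]-p[...,0])>35).sum())
move_pose((.42,.44,.30),quat(0));wait(.3);c=cam("wrist");b=read_camera("wrist")[...,::-1];cv2.imwrite("pics/g.png",b);pickle.dump(c,open("G.pkl","wb"))
cv2.imwrite("pics/gside.png",read_camera("side")[...,::-1]);print(get_time())
def show(im,c,nm):
    b=im.astype(int);d=cv2.GaussianBlur((b[...,2]-b[...,0]).astype(np.float32),(3,3),0)
    print(nm)
    for x in np.arange(.07,-.0701,-.005):
        row=""
        for y in np.arange(.107,-.107,-.003):
            p=np.append(B+x*E1+y*np.array([-E1[1],E1[0]]),.012);u,v=proj(*c,p).round().astype(int)
            if not(0<=u<512 and 0<=v<384): row+="?";continue
            q=d[v,u];row+="#" if q>30 else "+" if q>9 else "." if b[v,u].mean()>130 else "-"
        print(f"{x:+.3f}",row)
show(b,c,"g");show(cv2.imread("pics/f1.png"),V[1],"f1")
show(cv2.imread("pics/gside.png"),cam("side"),"side")
E
```

```text
s1 warm px in pan 5631 brown 873
f0 warm px in pan 0 brown 0
50.175
g
+0.070 .-----.----.---...---..---..--....---..---..---...---..---..---.-.--..--
+0.065 ......................................................................--
+0.060 ......................................................................--
+0.055 ......................................................................--
+0.050 ......................................................................--
+0.045 ......................................................................--
+0.040 ......................................................................--
+0.035 ......................................................................--
+0.030 ......................................................................--
+0.025 ......................................................................--
+0.020 .........................................................+.++.........--
+0.015 ....................................................+++++....+........--
+0.010 ..............................................++++++...++++++++
[... 5237 characters left out ...]
---------+++++++++++++++++......----------------------------
-0.035 ------------------++++++++++++++++++++......----------------------------
-0.040 ..---------------+++++++++++++++++++++.....-----------------------------
-0.045 -----------------++++++++++++------........-----------------------------
-0.050 --------------------+++------------...........--------------------------
-0.055 ----------------------------------...........---------------------------
-0.060 ----------------------------------...........---------------------------
-0.065 ----------------------------------...........---------------------------
-0.070 ----------------------------.................---------------------------
```

Two bars show in the bin: one narrow and banded, centred near (0, 0); one flat, centred near (-25, -15) mm. Both are well inside the limits. The pan is empty, and the scoop's mouth sits about 5 mm from the board.

```bash
python3 -c "
from station import *
wait(.3);print(get_time(),get_ft_force(),job_done())"
```

```text
the job is handed in; nothing more can be done
50.475 [-0.79096575  0.29200211  0.24576654] None
```

I handed the job in at 50.5 s: both sets were swept home and tipped into the bin, and the empty scoop is back flat on the stand, mouth about 5 mm from the board; the verdict was not shown, and I didn't re-measure the bystanders, though the arm kept clear of them.

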